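# Thread the shaft through both gearbox bearings and hold it

## Robot

A 7-joint arm with a two-finger parallel gripper is mounted at the origin on the work surface. World frame = base frame: x ahead of the robot, y to its left, z up, the work surface at z = 0. Lengths are in m, angles in rad, forces in N, time in s.
With the tool pointing down it reaches from about 0.425 to 0.925 m from the base axis. Payload 6.8 kg.
Tool frame: the origin (TCP) lies midway between the tips of the shut fingers; the grasp point (between the pads) lies 19 mm behind it (grip_point_offset is the distance from the TCP to the grasp point, in m); y points along the fingers, x is the direction in which the jaws open and shut, and the axes are right-handed (so a half turn about y gives the same grasp; the last joint's range is limited). The gripper opens to 85 mm and grips with 20 to 120 N. Pads are 22 mm wide; open, the fingers measure 114 mm over their backs; the gripper's body (76 mm by 85 mm) begins 54 mm behind the grasp point. The pads swing forward as they close: fully open they stand 13 mm farther back than shut.
Start: joints at [1.194, 0.477, 0.022, 1.555, -0.011, 1.109, -0.083], TCP at [0.179, -0.651, 0.231] pointing down, gripper open.
Joint ranges: [-2.96, 2.96], [-0.34, 2.1], [-1.41, 1.46], [0.24, 2.44], [-1.37, 4.51], [0.17, 1.92], [-2.96, 2.96]. Speed limits (rad/s): [2.39, 2.39, 3.14, 3.14, 3.14, 3.14, 3.14].

## Interface

Orientations are given as a unit quaternion [w, x, y, z].
In Python, from station import get_obs, read_camera, hand_in, grip_point_offset gives the robot as it stands.
- The arm moves only by the tool play_rows, never from a script. Its argument "increments" is a list of rows, each a list of 2 entries, a list of its own where there are three numbers: the shift along the tool's x, y, z in m, then the turn, a rotation vector about the tool's x, y, z in degrees. In form: [[[tx, ty, tz], [ax, ay, az]], ...]. A call has 1 to 20 rows; each row shifts and turns the commanded pose from where the row before left it, along the tool's axes as they then stand; what a row does not reach is not made up. A row lasts 1/12 s, in which the tool goes at most 41.7 mm and 7.16 degrees, less where a joint would pass 70% of its speed; a pose out of reach is approached as far as the arm can. A call with a gripper value outside its range is refused whole. "gripper" is the finger opening in m, from 0 to 0.0854, set as the call begins (left out, the last holds). The fingers move at their own pace and stop on an object; "grip_force" is the grip in N (left out, the last holds). Time passes only in rows, so rows that do not move let the fingers close. It gives the time, the measured TCP pose, the force and the opening at its end, in the units of the state.
- get_obs(): the state, without advancing time (a new reading comes with each control period).
- read_camera(name): name is "scene" or "top" or "wrist"; returns a dict with "color" (400x640x3 uint8, red, green, blue), "range_z" (400x640 float32, m along the optical axis (not along the pixel's ray), 0 where there is no reading), "intrinsics" (3x3 intrinsics, pixels), "dist_coeffs" ([k1, k2, p1, p2, k3] as OpenCV has them; the pictures are not rectified), "R" (3x3) and "t" (3): a world point X has camera coordinates R X + t; the wrist camera has in their place "hand_eye" (4x4, takes a point from camera to tool coordinates, whose origin is the TCP and whose axes are the tool frame's). Camera axes: x right, y down, z forward; pixel columns grow to the right and rows downward; lengths in m; the calibration is good to about 2 mm. A picture is of the moment at which its call begins: read the wrist's pose just before it.
- hand_in(): hands the job in, once; it reports no verdict.
The state is a dict: "t": time; "q": joint angles; "joint_vel": joint speeds; "joint_torque": joint torques, N m; "eef_pos": TCP position; "tool_rot": TCP orientation; "contact_force": force on the tool from outside, world axes, zero at the start; "torque": the same for the moment, N m; "gripper_width": opening from 0.0 (shut) to 1.0 (fully open).
Only numpy, scipy, OpenCV 4.12 (cv2) and the standard library are available. Lean on these libraries where they do the work, as an engineer would, in place of code of your own. Each camera call takes 0.05 s, during which the arm holds its last target. There are 200 camera calls.

## Task

Take the dust cap off the upper bearing of the gearbox frame and leave it in the open parts tray. Then pull the longer of the two shafts out of the rack, thread it from above through the upper bearing and on through the lower one, and finish still gripping it by its head, holding it still with its tip showing below the lower bearing but hanging clear of the base plate, so that the retaining clip can be fitted (let go, it would drop too far). Leave the shorter shaft and everything else on the bench where they are.

Things in the scene. Friction and masses are not known exactly. Their poses are not given: they have to be found in the camera images.
- frame: gearbox frame fixed to the bench: a dark base plate 100 x 90 mm, 6 mm thick, and above it two level aluminium plates 90 x 80 x 8 mm, undersides 45 and 100 mm above the bench, on two 12 mm round posts along its -x edge (36 mm from the middle, tops 115 mm above the bench). Both plates carry a brass bearing bush in the middle, one straight above the other on a vertical axis. Origin: on the bench, on that axis. It stands at any yaw within 30 degrees
- upper_bearing (a point): centre of the open mouth (top rim) of the upper bearing, 122 mm above the bench. The bush is 22 mm tall: its mouth is a cone 30 mm wide inside (38 mm outside) that narrows over 10 mm to a straight bore of 14 mm, open at the bottom 100 mm above the bench
- lower_bearing (a point): centre of the mouth (top rim) of the lower bearing, 67 mm above the bench, the same bush: bore 14 mm, open at the bottom 45 mm above the bench, so 39 mm above the base plate
- cap_knob (a point): loose black plastic dust cap (30 g) that covers the upper bearing: a disc 40 mm across, 6 mm thick, lying on the bearing's rim, with a stub 10 mm across reaching 8 mm down into it and an upright round knob 18 mm across, 32 mm tall, on top. This point is on the cap's axis, 22 mm above the disc's top face, 10 mm below the knob's top and 36 mm above the stub's end: take the knob here
- tray: open grey parts tray fixed to the bench, 130 x 130 mm outside, 30 mm high, walls and floor 4 to 5 mm thick, empty. Origin: centre of its underside
- rack: black shaft rack fixed to the bench, 50 x 110 mm, 50 mm high, with two upright holes 40 mm deep, 30 mm either side of its middle along its y axis; a shaft stands in each, with its tip 10 mm above the bench. Either shaft may be in either hole. Origin: centre of its underside
- shaft_head (a point): the longer steel shaft (about 160 g), the one to fit: shank 12 mm across and 130 mm long with a small chamfer at the tip, topped by a round head 18 mm across and 30 mm tall (160 mm in all). This point is the centre of the head, where it is gripped, 145 mm above the tip; z points from tip to head. In the rack it is about 155 mm above the bench
- shaft_tip (a point): the end of the longer shaft's tip, on its axis
- shaft: the longer shaft; origin at its tip, z along the shaft to the head
- short_shaft_head (a point): centre of the head of the shorter shaft: same head and thickness, shank only 80 mm long; in the rack about 105 mm above the bench. Not to be used
- cap: the dust cap; origin at the end of its stub, z along its axis to the knob
- tyre1: small model-car wheel, black rubber tyre with white hub, 62 mm across, 26 mm high, lying flat; bystander
- tyre2: a second such wheel; bystander
- oil: small amber dropper bottle with white cap, 28 mm across, 70 mm high; bystander
- oil2: a second such bottle; bystander
- tub: white plastic jar, 52 mm across, 80 mm high; bystander
- driver: screwdriver with red handle, 170 mm long, lying; bystander
- drink: red drinks can, 66 mm across, 115 mm high; bystander

How it is judged:
By the outcome, as a careful person would: the job done as asked, in the order asked, and still so for the second after the job is handed in, while the arm keeps its last pose, push and grip.
It also fails if it takes over 64 s, if anything falls off the work surface, if the arm or the gripper's body presses on something with over 40 N, if the wrist force passes 120 N, or if a joint passes its speed limit or range.

## Working session

There is one attempt and no reset: what is moved stays moved. The work goes in short steps, Python scripts to look and compute and a tool call to move; the robot and the scene stay as the last step left them, time stands still between calls to the robot, and variables do not carry over. Pictures are saved under pics/ and viewed, about 8 in all and at most 12, crops included, and the job is handed in when it is done.

Besides the shell and the picture viewer there is one more tool, called after ">>>" as name([rows], argument=value, ...), one row to a line, values as JSON. play_rows: Moves the arm, as the interface text tells. Its arguments: {"type":"object","properties":{"increments":{"type":"array","items":{"type":"array"}},"gripper":{"type":"number"},"grip_force":{"type":"number"}},"required":["increments"]}

```bash
mkdir -p pics; ls; cat > h.py <<'E'
import numpy as np, cv2
from station import get_obs, read_camera, hand_in, grip_point_offset
E
python3 - <<'E'
from h import *
o=get_obs(); print(o, grip_point_offset if not callable(grip_point_offset) else grip_point_offset())
ims=[]
for n in ("scene","top"):
    c=read_camera(n); np.savez(f"{n}0.npz",**c); print(n,c["intrinsics"],c["dist_coeffs"],c["R"],c["t"])
    cv2.imwrite(f"pics/{n}0.png",c["color"][:,:,::-1])
E
```

```text
pics
{'t': 0.0, 'q': array([ 1.19392343,  0.4778259 ,  0.0223416 ,  1.55644936, -0.01146584,
        1.10929477, -0.08311638]), 'joint_vel': array([-0.00054011,  0.00072627, -0.00050008,  0.00054439, -0.00073113,
       -0.00093798,  0.00035412]), 'joint_torque': array([-1.25334598e-03, -5.96444643e+01,  1.60711057e+00, -2.81201291e+01,
        1.24464871e-02,  9.40223923e-03, -1.81789483e-05]), 'eef_pos': array([ 0.17906333, -0.65020324,  0.23030935]), 'tool_rot': array([ 0.56283359, -0.56214004,  0.42904946, -0.42794099]), 'contact_force': array([ 0.15206593,  0.21255201, -0.07041967]), 'torque': array([0.00128497, 0.00976809, 0.02244845]), 'gripper_width': 1.000016796528741} 0.0187
scene [[375.82983434   0.         321.74756404]
 [  0.         375.82983434 201.82081526]
 [  0.           0.           1.        ]] [-0.04344875  0.          0.          0.          0.        ] [[ 0.13757278  0.99046454  0.00733004]
 [ 0.66370796 -0.08668891 -0.7429514 ]
 [-0.73523158  0.10707489 -0.66930523]] [-0.11220428 -0.26879779  1.34789496]
top [[454.14115506   0.         322.67935038]
 [  0.         454.14115506 201.77257689]
 [  0.           0.           1.        ]] [-0.12222622  0.          0.          0.          0.        ] [[ 0.00935428 -0.99994247  0.00524849]
 [-0.98873723 -0.01003323 -0.14932525]
 [ 0.14936932 -0.00379255 -0.9887742 ]] [0.05421736 0.57642158 1.45078468]
```

View pics/scene0.png

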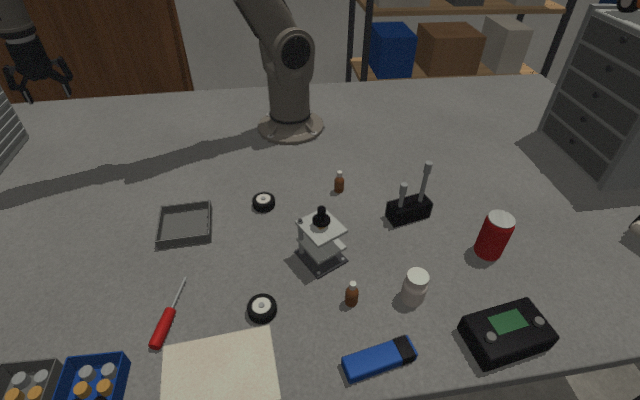

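View pics/top0.png

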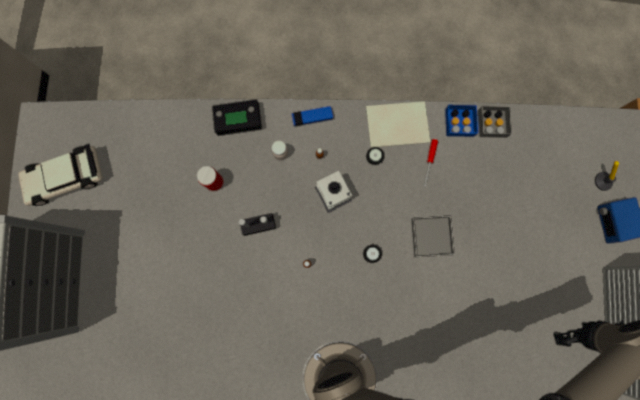

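```bash
cat >> h.py <<'E'
def rays(c,uv):
    return np.c_[cv2.undistortPoints(np.float64(uv).reshape(-1,1,2),c["intrinsics"],c["dist_coeffs"]).reshape(-1,2),np.ones(len(uv))]
def onplane(c,uv,z):
    R,t=c["R"],c["t"]; d=rays(c,uv)@R; o=-R.T@t
    return o+d*((z-o[2])/d[:,2])[:,None]
def cloud(c):
    v,u=np.mgrid[:400,:640]; uv=np.c_[u.ravel(),v.ravel()]
    P=(rays(c,uv)*c["range_z"].reshape(-1,1)-c["t"])@c["R"]
    P[c["range_z"].ravel()==0]=np.nan
    return P.reshape(400,640,3)
E
python3 - <<'E'
from h import *
boxes={"scene":dict(knob=(309,203,335,225),cap=(305,200,338,230),long=(420,158,436,182),short=(397,181,411,200),rack=(380,160,440,228),tray=(150,195,220,255),frame=(285,195,355,280)),
"top":dict(knob=(322,175,346,200),long=(230,212,252,235),short=(254,208,276,230),rack=(230,205,285,240),tray=(405,205,462,265),frame=(305,160,365,220))}
for n in boxes:
    c=dict(np.load(n+"0.npz")); P=cloud(c)
    for k,(a,b,d,e) in boxes[n].items():
        Q=P[b:e,a:d].reshape(-1,3); Q=Q[~np.isnan(Q[:,0])]
        lo,hi=dict(knob=(.135,.17),cap=(.120,.135),long=(.135,.2),short=(.09,.125),rack=(.04,.06),tray=(.02,.04),frame=(.1,.114))[k]
        S=Q[(Q[:,2]>lo)&(Q[:,2]<hi)]
        if len(S): print(n,k,len(S),"max z",Q[:,2].max().round(3),"mean",S.mean(0).round(4),"min",S.min(0).round(3),"max",S.max(0).round(3), "rect",k in("rack","tray","frame") and cv2.minAreaRect(np.float32(S[:,:2]*1000)))
    cr=[c["color"][150:300,140:460],c["color"][150:270,215:470]][n=="top"]
    cv2.imwrite(f"pics/{n}1.png",cv2.resize(cr[:,:,::-1],None,fx=2.4 if n=="scene" else 3,fy=2.4 if n=="scene" else 3,interpolation=cv2.INTER_CUBIC))
a=cv2.imread("pics/scene1.png");b=cv2.imread("pics/top1.png");print(a.shape,b.shape)
E
```

```text
scene knob 107 max z 0.164 mean [0.6124 0.0245 0.1529] min [0.599 0.017 0.135] max [0.619 0.033 0.164] rect False
scene cap 163 max z 0.164 mean [0.6143 0.0249 0.1293] min [0.59  0.006 0.123] max [0.628 0.045 0.134] rect False
scene long 111 max z 0.174 mean [0.4965 0.3021 0.1586] min [0.483 0.294 0.135] max [0.502 0.312 0.174] rect False
scene short 94 max z 0.124 mean [0.5105 0.2436 0.1111] min [0.5   0.236 0.091] max [0.517 0.254 0.124] rect False
scene rack 634 max z 0.174 mean [0.5064 0.2715 0.0505] min [0.464 0.215 0.04 ] max [0.538 0.334 0.06 ] rect ((499.97247314453125, 274.7347717285156), (53.48857498168945, 114.25614166259766), 14.368939399719238)
scene tray 607 max z 0.034 mean [ 0.4715 -0.3084  0.0275] min [ 0.398 -0.375  0.02 ] max [ 0.536 -0.238  0.034] rect ((466.61505126953125, -306.86846923828125), (134.9318389892578, 130.9549560546875), 3.441701889038086)
scene frame 916 max z 0.164 mean [0.6201 0.0248 0.109 ] min [ 0.559 -0.03   0.101] max [0.666 0.081 0.113] rect ((607.9302978515625, 25.420330047607422), (92.73766326904297, 81.85730743408203), 27.945697784423828)

[... 294 characters left out ...]
09 ] max [0.518 0.255 0.124] rect False
top rack 438 max z 0.176 mean [0.5007 0.2717 0.0495] min [0.466 0.218 0.041] max [0.537 0.329 0.06 ] rect ((502.282958984375, 274.1790466308594), (51.840274810791016, 108.54306030273438), 14.059202194213867)
top tray 237 max z 0.039 mean [ 0.4683 -0.3099  0.0282] min [ 0.401 -0.376  0.02 ] max [ 0.535 -0.239  0.039] rect ((467.4388427734375, -308.38037109375), (131.3809051513672, 130.74325561523438), 3.6508171558380127)
top frame 553 max z 0.164 mean [0.6104 0.0272 0.1073] min [ 0.553 -0.029  0.1  ] max [0.67  0.082 0.114] rect ((610.762451171875, 26.69012451171875), (90.9502944946289, 80.03916931152344), 27.402910232543945)
(360, 768, 3) (360, 765, 3)
```

View pics/top1.png

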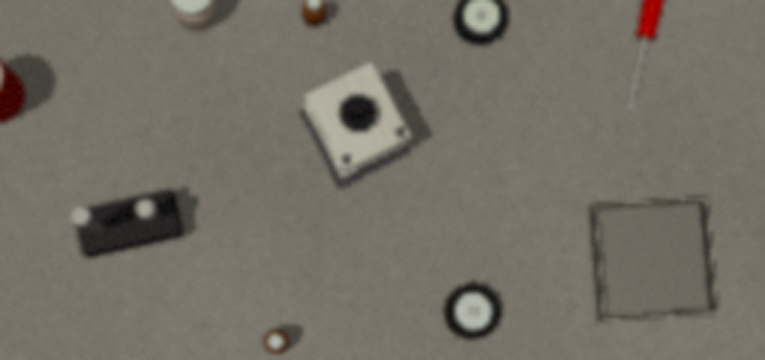

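>>> play_rows([
  [[0, -0.004, 0], [0, -6.78, 0]],
  [[0, -0.004, 0], [0, -6.78, 0]],
  [[0, -0.004, 0], [0, -6.78, 0]],
  [[0, -0.004, 0], [0, -6.78, 0]],
  [[0, -0.004, 0], [0, -6.78, 0]],
  [[0, -0.004, 0], [0, -6.78, 0]],
  [[0, -0.004, 0], [0, -6.78, 0]],
  [[0, -0.004, 0], [0, -6.78, 0]],
  [[0, -0.004, 0], [0, -6.78, 0]],
  [[0, -0.004, 0], [0, -6.78, 0]],
  [[0, -0.004, 0], [0, -6.78, 0]],
  [[0, 0, 0], [0, 0, 0]],
])

```text
t: 1.1
eef_pos: [0.1792, -0.6509, 0.2756]
tool_rot: [-0.707, 0.707, 0.001, -0.001]
contact_force: [0.4, -0.8, 0.4]
gripper_width: 0.998
```

>>> play_rows([
  [[0.019, 0, 0.03], [0, 0, 0]],
  [[0.019, 0, 0.03], [0, 0, 0]],
  [[0.019, 0, 0.03], [0, 0, 0]],
  [[0.019, 0, 0.03], [0, 0, 0]],
  [[0.019, 0, 0.03], [0, 0, 0]],
  [[0.019, 0, 0.03], [0, 0, 0]],
  [[0.019, 0, 0.03], [0, 0, 0]],
  [[0.019, 0, 0.03], [0, 0, 0]],
  [[0.019, 0, 0.03], [0, 0, 0]],
  [[0.019, 0, 0.03], [0, 0, 0]],
  [[0.019, 0, 0.03], [0, 0, 0]],
  [[0.019, 0, 0.03], [0, 0, 0]],
  [[0.019, 0, 0.03], [0, 0, 0]],
  [[0.019, 0, 0.03], [0, 0, 0]],
  [[0.019, 0, 0.03], [0, 0, 0]],
  [[0.019, 0, 0.03], [0, 0, 0]],
  [[0.019, 0, 0.03], [0, 0, 0]],
  [[0.019, 0, 0.03], [0, 0, 0]],
  [[0.019, 0, 0.03], [0, 0, 0]],
  [[0, 0, 0], [0, 0, 0]],
])

```text
t: 2.77
eef_pos: [0.5431, -0.0727, 0.2754]
tool_rot: [0.709, -0.705, -0.003, 0.001]
contact_force: [0.4, 1.6, 0.0]
gripper_width: 1.003
```

```bash
cat >> h.py <<'E'
from scipy.spatial.transform import Rotation as Ro
def wrist(name):
    o=get_obs(); c=read_camera("wrist")
    T=np.eye(4); T[:3,:3]=Ro.from_quat(o["tool_rot"],scalar_first=True).as_matrix(); T[:3,3]=o["eef_pos"]
    C=np.linalg.inv(T@c["hand_eye"]); c["R"],c["t"]=C[:3,:3],C[:3,3]
    cv2.imwrite(f"pics/{name}.png",c["color"][:,:,::-1]); np.savez(name+".npz",**c); return c
def st():
    o=get_obs(); M=Ro.from_quat(o["tool_rot"],scalar_first=True).as_matrix()
    print("t",round(o["t"],2),"p",o["eef_pos"].round(4),"x",M[:,0].round(3),"y",M[:,1].round(4),"F",o["contact_force"].round(2),"M",o["torque"].round(2),"w",round(o["gripper_width"]*85.4,1),"q",o["q"].round(2))
E
python3 - <<'E'
from h import *
st(); c=wrist("w1"); print(c["hand_eye"].round(3),c["intrinsics"][0,0])
E
```

```text
t 2.77 p [ 0.5431 -0.0727  0.2754] x [1.    0.006 0.002] y [ 0.0022  0.0046 -1.    ] F [0.44 1.56 0.02] M [0.01 0.01 0.03] w 85.7 q [ 0.54  0.29 -0.63  1.78  0.18  1.13 -0.14]
[[ 1.     0.    -0.001 -0.001]
 [ 0.001 -0.289  0.957 -0.143]
 [ 0.    -0.957 -0.289  0.073]
 [ 0.     0.     0.     1.   ]] 327.54578589447414
```

View pics/w1.png

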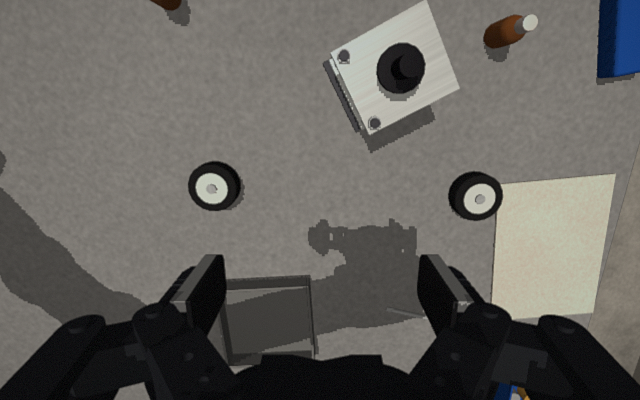

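```bash
cat >> h.py <<'E'
def slab(P,box,lo,hi):
    a,b,d,e=box; Q=P[b:e,a:d].reshape(-1,3); return Q[(Q[:,2]>lo)&(Q[:,2]<hi)]
E
python3 - <<'E'
from h import *
c=dict(np.load("w1.npz")); P=cloud(c); g=c["color"].max(2)
box=(370,35,432,105)
for lo,hi in((.122,.134),(.152,.168)):
    S=slab(P,box,lo,hi); print(len(S),S.mean(0).round(4),np.median(S[:,2]),cv2.minEnclosingCircle(np.float32(S[:,:2]*1000)))
S=slab(P,(310,0,470,160),.103,.113); print("plate",cv2.minAreaRect(np.float32(S[:,:2]*1000)),np.median(S[:,2]))
for u,v in((344,56),(375,123)): print(onplane(c,[(u,v)],.115))
m=np.uint8(g<45)*255; m[:, :365]=0;m[:,436:]=0;m[110:]=0
cs,_=cv2.findContours(m,0,2); k=max(cs,key=cv2.contourArea); W=onplane(c,k.reshape(-1,2),.128); print("disc",cv2.contourArea(k),cv2.minEnclosingCircle(np.float32(W[:,:2]*1000)))
E
```

```text
1285 [0.6047 0.0252 0.1282] 0.12820319769783026 ((607.9780883789062, 25.937528610229492), 20.053611755371094)
561 [0.6073 0.0259 0.1596] 0.159966622565707 ((608.0411376953125, 25.975570678710938), 9.153046607971191)
plate ((608.2523803710938, 26.131988525390625), (90.7015380859375, 80.19107055664062), 27.877145767211914) 0.10813637355317397
[[0.56145365 0.03643846 0.115     ]]
[[ 0.59096222 -0.01946692  0.115     ]]
disc 1774.5 ((607.5258178710938, 25.412630081176758), 19.738723754882812)
```

>>> play_rows([
  [[0.0162, 0, 0.0247], [0, 0, 0]],
  [[0.0162, 0, 0.0247], [0, 0, 0]],
  [[0.0162, 0, 0.0247], [0, 0, 0]],
  [[0.0162, 0, 0.0246], [0, 0, 0]],
  [[0, 0, 0], [0, 0, 0]],
  [[0, 0.015, 0], [0, 0, 0]],
  [[0, 0.015, 0], [0, 0, 0]],
  [[0, 0.015, 0], [0, 0, 0]],
  [[0, 0.015, 0], [0, 0, 0]],
  [[0, 0, 0], [0, 0, 0]],
])

```text
t: 3.65
eef_pos: [0.6029, 0.0156, 0.2118]
tool_rot: [-0.707, 0.708, -0.004, -0.001]
contact_force: [-0.8, -0.9, -1.1]
gripper_width: 1.001
```

```bash
python3 -c "
from h import *
st()"
```

```text
t 3.65 p [0.6029 0.0156 0.2118] x [ 1.    -0.004 -0.006] y [-0.0061 -0.0013 -1.    ] F [-0.75 -0.91 -1.05] M [0.05 0.01 0.02] w 85.5 q [ 0.34  0.45 -0.62  1.72  0.29  1.07 -0.38]
```

>>> play_rows([
  [[0.004, 0, 0.009], [0, 0, 0]],
  [[0, 0.01, 0], [0, 0, 0]],
  [[0, 0, 0], [0, 0, 0]],
  [[0, 0, 0], [0, 0, 0]],
  [[0, 0, 0], [0, 0, 0]],
])

```text
t: 4.07
eef_pos: [0.6095, 0.0267, 0.2057]
tool_rot: [-0.707, 0.707, -0.0, 0.0]
contact_force: [-0.1, 0.1, -0.8]
gripper_width: 0.998
```

```bash
python3 -c "
from h import *
st(); print(get_obs()['joint_vel'].round(4))"
```

```text
t 4.07 p [0.6095 0.0267 0.2057] x [ 1.    -0.001  0.001] y [ 5.e-04 -1.e-04 -1.e+00] F [-0.05  0.07 -0.84] M [0.07 0.02 0.05] w 85.2 q [ 0.32  0.47 -0.62  1.71  0.3   1.06 -0.4 ]
[ 0.0039 -0.0012 -0.0013 -0.0021  0.0011 -0.0004  0.0002]
```

>>> play_rows([
  [[0, 0, 0], [0, 0, 0]],
])

```text
t: 4.15
eef_pos: [0.6096, 0.0267, 0.2058]
tool_rot: [-0.707, 0.707, 0.0, 0.001]
contact_force: [0.3, -0.6, 0.1]
gripper_width: 0.996
```

>>> play_rows([
  [[-0.0015, 0.015, -0.0007], [0, 0, 0]],
  [[0, 0.015, 0], [0, 0, 0]],
  [[0, 0.015, 0], [0, 0, 0]],
  [[0, 0.015, 0], [0, 0, 0]],
  [[0, 0.0125, 0], [0, 0, 0]],
  [[0, 0, 0], [0, 0, 0]],
  [[0, 0, 0], [0, 0, 0]],
  [[0, 0, 0], [0, 0, 0]],
])

```text
t: 4.82
eef_pos: [0.6084, 0.0263, 0.1337]
tool_rot: [0.707, -0.707, -0.0, -0.001]
contact_force: [0.3, 0.2, 0.2]
gripper_width: 0.998
```

>>> play_rows([
  [[0, 0, 0], [0, 0, 0]],
  [[0, 0, 0], [0, 0, 0]],
  [[0, 0, 0], [0, 0, 0]],
  [[0, 0, 0], [0, 0, 0]],
  [[0, 0, 0], [0, 0, 0]],
  [[0, 0, 0], [0, 0, 0]],
  [[0, 0, 0], [0, 0, 0]],
  [[0, 0, 0], [0, 0, 0]],
  [[0, 0, 0], [0, 0, 0]],
  [[0, 0, 0], [0, 0, 0]],
], gripper=0.01, grip_force=40)

```text
t: 5.65
eef_pos: [0.608, 0.0261, 0.1331]
tool_rot: [-0.707, 0.707, 0.0, 0.0]
contact_force: [-1.4, -0.0, 4.8]
gripper_width: 0.196
```

>>> play_rows([
  [[0, -0.01, 0], [0, 0, 0]],
  [[0, -0.02, 0], [0, 0, 0]],
  [[0, -0.02, 0], [0, 0, 0]],
  [[0, -0.02, 0], [0, 0, 0]],
  [[0, -0.02, 0], [0, 0, 0]],
  [[0, 0, 0], [0, 0, 0]],
  [[0, 0, 0], [0, 0, 0]],
  [[0, 0, 0], [0, 0, 0]],
])

```text
t: 6.32
eef_pos: [0.6073, 0.0259, 0.2223]
tool_rot: [-0.707, 0.707, -0.0, -0.0]
contact_force: [0.4, -0.2, -0.3]
gripper_width: 0.196
```

>>> play_rows([
  [[-0.0128, 0, -0.0304], [0, 0, 0]],
  [[-0.0128, 0, -0.0304], [0, 0, 0]],
  [[-0.0128, 0, -0.0304], [0, 0, 0]],
  [[-0.0128, 0, -0.0304], [0, 0, 0]],
  [[-0.0128, 0, -0.0304], [0, 0, 0]],
  [[-0.0128, 0, -0.0304], [0, 0, 0]],
  [[-0.0128, 0, -0.0304], [0, 0, 0]],
  [[-0.0128, 0, -0.0304], [0, 0, 0]],
  [[-0.0128, 0, -0.0304], [0, 0, 0]],
  [[-0.0128, 0, -0.0304], [0, 0, 0]],
  [[-0.0128, 0, -0.0304], [0, 0, 0]],
  [[0, 0, 0], [0, 0, 0]],
  [[0, 0, 0], [0, 0, 0]],
  [[0, 0, 0], [0, 0, 0]],
])

```text
t: 7.48
eef_pos: [0.4665, -0.3076, 0.2219]
tool_rot: [0.708, -0.707, 0.001, 0.0]
contact_force: [0.4, 1.2, -0.5]
gripper_width: 0.194
```

```bash
python3 - <<'E'
from h import *
st(); c=read_camera("scene"); a=c["color"][130:290,140:380]
b=wrist("w2")["color"]
cv2.imwrite("pics/s2.png",np.vstack([cv2.resize(a[:,:,::-1],(480,320)),cv2.resize(b[:,:,::-1],(480,280))]))
E
```

```text
t 7.48 p [ 0.4665 -0.3076  0.2219] x [ 1.    -0.    -0.001] y [-0.0012  0.0016 -1.    ] F [ 0.38  1.18 -0.5 ] M [-0.04 -0.   -0.02] w 16.6 q [ 0.9   0.35 -0.53  1.82  0.2   1.03  0.29]
```

View pics/s2.png

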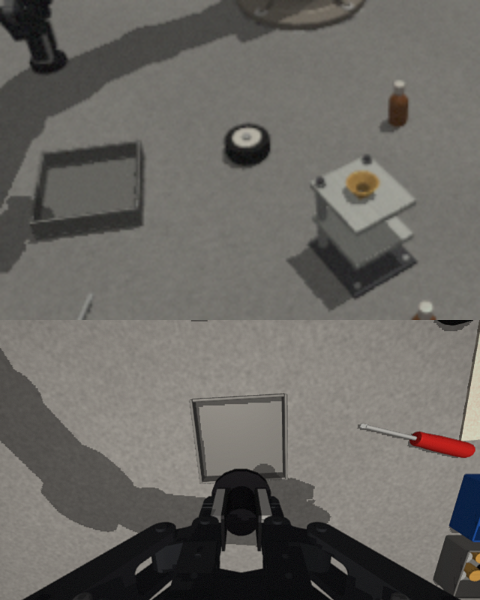

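```bash
python3 - <<'E'
from h import *
c=dict(np.load("w2.npz")); P=cloud(c)
S=slab(P,(235,80,400,250),.022,.034); S=S[np.abs(S[:,0]-.467)<.08]; print(len(S),cv2.minAreaRect(np.float32(S[:,:2]*1000)),S.min(0),S.max(0))
F=slab(P,(280,130,370,190),-.005,.02); print(np.median(F,0))
E
```

```text
1991 ((465.78814697265625, -307.5097351074219), (130.3457489013672, 129.91586303710938), 3.564741373062134) [ 0.39776629 -0.37569293  0.02201503] [ 0.53371225 -0.23908389  0.03206912]
[ 0.46909828 -0.29763057  0.00412711]
```

>>> play_rows([
  [[0, 0.02, 0], [0, 0, 0]],
  [[0, 0.02, 0], [0, 0, 0]],
  [[0, 0.02, 0], [0, 0, 0]],
  [[0, 0.02, 0], [0, 0, 0]],
  [[0, 0.02, 0], [0, 0, 0]],
  [[0, 0.02, 0], [0, 0, 0]],
  [[0, 0.02, 0], [0, 0, 0]],
  [[0, 0.02, 0], [0, 0, 0]],
  [[0, 0.015, 0], [0, 0, 0]],
  [[0, 0.01, 0], [0, 0, 0]],
  [[0, 0.006, 0], [0, 0, 0]],
  [[0, 0, 0], [0, 0, 0]],
  [[0, 0, 0], [0, 0, 0]],
  [[0, 0, 0], [0, 0, 0]],
])

```text
t: 8.75
eef_pos: [0.4677, -0.3084, 0.0327]
tool_rot: [-0.707, 0.707, 0.0, 0.001]
contact_force: [-0.3, 1.2, 0.1]
gripper_width: 0.197
```

>>> play_rows([
  [[0, 0.004, 0], [0, 0, 0]],
  [[0, 0.004, 0], [0, 0, 0]],
  [[0, 0, 0], [0, 0, 0]],
  [[0, 0, 0], [0, 0, 0]],
  [[0, 0, 0], [0, 0, 0]],
])

```text
t: 9.17
eef_pos: [0.4669, -0.3083, 0.0238]
tool_rot: [-0.707, 0.707, -0.0, 0.0]
contact_force: [0.7, -0.1, 0.1]
gripper_width: 0.191
```

>>> play_rows([
  [[0, 0, 0], [0, 0, 0]],
  [[0, 0, 0], [0, 0, 0]],
  [[0, 0, 0], [0, 0, 0]],
  [[0, 0, 0], [0, 0, 0]],
  [[0, 0, 0], [0, 0, 0]],
  [[0, 0, 0], [0, 0, 0]],
  [[0, -0.01, 0], [0, 0, 0]],
  [[0, -0.02, 0], [0, 0, 0]],
  [[0, -0.035, 0], [0, 0, 0]],
  [[0, -0.035, 0], [0, 0, 0]],
  [[0, -0.035, 0], [0, 0, 0]],
  [[0, -0.035, 0], [0, 0, 0]],
  [[0, -0.035, 0], [0, 0, 0]],
  [[0, -0.035, 0], [0, 0, 0]],
  [[0, -0.01, 0], [0, 0, 0]],
  [[0, 0, 0], [0, 0, 0]],
  [[0, 0, 0], [0, 0, 0]],
], gripper=0.045)

```text
t: 10.58
eef_pos: [0.4668, -0.3082, 0.2744]
tool_rot: [-0.707, 0.707, 0.0, 0.0]
contact_force: [0.0, -0.8, -1.3]
gripper_width: 0.522
```

```bash
python3 - <<'E'
from h import *
st(); c=read_camera("scene"); a=c["color"][130:290,140:380]
P=cloud(c); S=slab(P,(150,190,222,255),.0,.08); k=c["color"][190:255,150:222].max(2); print(S[:,2].max())
cv2.imwrite("pics/s3.png",cv2.resize(a[:,:,::-1],(600,400)))
E
```

```text
t 10.58 p [ 0.4668 -0.3082  0.2744] x [ 1.    -0.     0.001] y [ 8.e-04 -1.e-03 -1.e+00] F [ 0.02 -0.75 -1.28] M [ 0.   -0.    0.01] w 44.6 q [ 0.92  0.3  -0.55  1.76  0.17  1.13  0.32]
0.05384491041930576
```

View pics/s3.png

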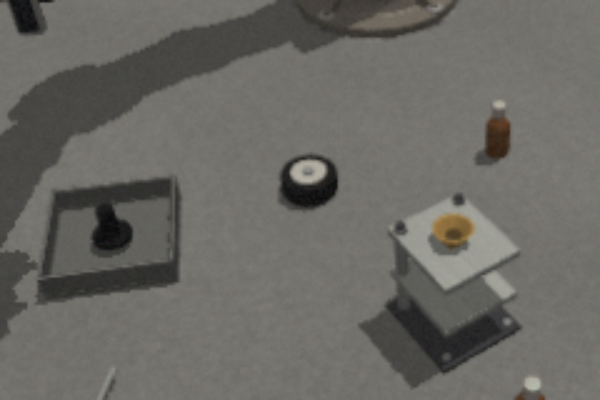

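>>> play_rows([
  [[0.0176, 0, 0.031], [0, 0, 0]],
  [[0.0176, 0, 0.031], [0, 0, 0]],
  [[0.0176, 0, 0.031], [0, 0, 0]],
  [[0.0176, 0, 0.031], [0, 0, 0]],
  [[0.0176, 0, 0.031], [0, 0, 0]],
  [[0.0176, 0, 0.031], [0, 0, 0]],
  [[0.0176, 0, 0.031], [0, 0, 0]],
  [[0.0176, 0, 0.031], [0, 0, 0]],
  [[0, 0, 0], [0, 0, 0]],
  [[0, 0, 0], [0, 0, 0]],
  [[0, 0, 0], [0, 0, 0]],
  [[0, 0, 0], [0, 0, 0]],
], gripper=0.06)

```text
t: 11.63
eef_pos: [0.6068, -0.062, 0.2726]
tool_rot: [-0.707, 0.707, -0.002, -0.0]
contact_force: [0.1, -0.4, -0.3]
gripper_width: 0.702
```

```bash
python3 - <<'E'
from h import *
st(); wrist("w3")
E
```

```text
t 11.63 p [ 0.6068 -0.062   0.2726] x [ 1.    -0.002 -0.002] y [-2.4e-03 -7.0e-04 -1.0e+00] F [ 0.11 -0.42 -0.28] M [-0.    0.02  0.  ] w 59.9 q [ 0.48  0.41 -0.64  1.63  0.26  1.19 -0.22]
```

>>> play_rows([
  [[-0.0142, 0, 0.032], [0, 0, 0]],
  [[-0.0142, 0, 0.032], [0, 0, 0]],
  [[-0.0142, 0, 0.032], [0, 0, 0]],
  [[-0.0142, 0, 0.032], [0, 0, 0]],
  [[-0.0142, 0, 0.032], [0, 0, 0]],
  [[-0.0142, 0, 0.032], [0, 0, 0]],
  [[-0.0142, 0, 0.032], [0, 0, 0]],
  [[-0.0142, 0, 0.032], [0, 0, 0]],
  [[0, 0, 0], [0, 0, 0]],
  [[0, 0, 0], [0, 0, 0]],
  [[0, 0, 0], [0, 0, 0]],
  [[0, 0, 0], [0, 0, 0]],
])

```text
t: 12.68
eef_pos: [0.4951, 0.1936, 0.2736]
tool_rot: [-0.707, 0.707, -0.001, 0.001]
contact_force: [0.7, 1.1, 0.1]
gripper_width: 0.702
```

```bash
python3 - <<'E'
from h import *
st(); wrist("w4")
a=cv2.imread("pics/w3.png");b=cv2.imread("pics/w4.png")
cv2.imwrite("pics/w34.png",np.hstack([a[0:300,160:560],b[0:300,120:520]]))
E
```

```text
t 12.68 p [0.4951 0.1936 0.2736] x [ 1.    -0.004 -0.   ] y [-1.e-04 -9.e-04 -1.e+00] F [0.65 1.15 0.12] M [-0.04 -0.    0.02] w 59.9 q [ 0.15  0.29 -0.77  1.81  0.22  1.13 -0.7 ]
```

View pics/w34.png

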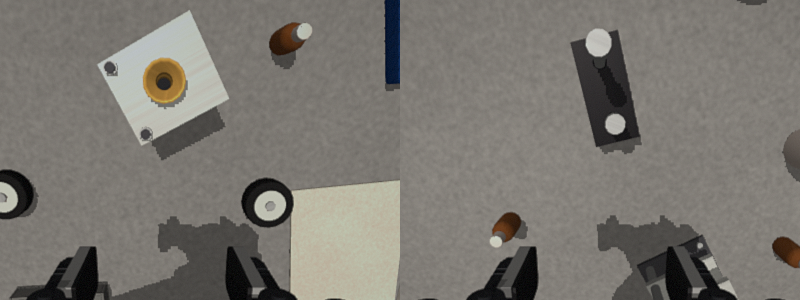

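```bash
python3 - <<'E'
from h import *
def circ(c,m,z):
    cs,_=cv2.findContours(np.uint8(m)*255,0,1); k=max(cs,key=cv2.contourArea); W=onplane(c,k.reshape(-1,2),z); (x,y),r=cv2.minEnclosingCircle(np.float32(W[:,:2]*1000)); print(cv2.contourArea(k),round(x,1),round(y,1),round(r,1),W[:,:2].mean(0).round(4))
def cut(m,b):
    o=np.zeros_like(m); a,d,e,f=b; o[d:f,a:e]=m[d:f,a:e]; return o
c=dict(np.load("w3.npz")); I=c["color"].astype(int); P=cloud(c)
circ(c,cut(I[:,:,0]-I[:,:,2]>40,(290,40,360,115)),.122)
S=slab(P,(290,40,360,115),.119,.126); print(len(S),cv2.minEnclosingCircle(np.float32(S[:,:2]*1000)))
S=slab(P,(230,0,420,160),.103,.113); print("plate",cv2.minAreaRect(np.float32(S[:,:2]*1000)))
c=dict(np.load("w4.npz")); I=c["color"].astype(int); P=cloud(c)
for b,z in(((295,20,345,65),.17),((315,105,355,145),.12)):
    circ(c,cut(I.min(2)>140,b),z)
    S=slab(P,b,z-.006,z+.006); print(len(S),np.median(S[:,2]).round(4),cv2.minEnclosingCircle(np.float32(S[:,:2]*1000)))
S=slab(P,(270,20,380,160),.045,.055); print("rack",cv2.minAreaRect(np.float32(S[:,:2]*1000)))
E
```

```text
1500.0 608.0 25.7 18.5 [0.608  0.0259]
834 ((607.947509765625, 26.124286651611328), 18.295759201049805)
plate ((608.0697631835938, 26.04916763305664), (90.3294906616211, 80.14637756347656), 27.632917404174805)
528.0 492.4 304.0 8.9 [0.4924 0.3041]
580 0.1701 ((492.5560302734375, 303.9120788574219), 8.945847511291504)
279.5 506.3 245.6 8.7 [0.5064 0.2456]
316 0.1201 ((506.4728088378906, 245.8143768310547), 8.81941032409668)
rack ((499.5498046875, 274.93145751953125), (50.01933670043945, 110.08058166503906), 13.510357856750488)
```

>>> play_rows([
  [[-0.0006, 0, 0.022], [0, 0, 0]],
  [[-0.0005, 0, 0.022], [0, 0, 0]],
  [[-0.0005, 0, 0.022], [0, 0, 0]],
  [[-0.0005, 0, 0.022], [0, 0, 0]],
  [[-0.0005, 0, 0.0224], [0, 0, 0]],
  [[0, 0, 0], [0, 0, 0]],
  [[0, 0, 0], [0, 0, 0]],
  [[0, 0, 0], [0, 0, 0]],
  [[0, 0.02, 0], [0, 0, 0]],
  [[0, 0.02, 0], [0, 0, 0]],
  [[0, 0, 0], [0, 0, 0]],
  [[0, 0, 0], [0, 0, 0]],
  [[0, 0, 0], [0, 0, 0]],
  [[0, 0, 0], [0, 0, 0]],
])

```text
t: 13.9
eef_pos: [0.4925, 0.3061, 0.2351]
tool_rot: [0.707, -0.707, -0.0, -0.001]
contact_force: [0.3, -0.1, -0.6]
gripper_width: 0.7
```

```bash
python3 -c "
from h import *
st()"
```

```text
t 13.9 p [0.4925 0.3061 0.2351] x [ 1.    -0.001  0.002] y [ 1.7e-03  9.0e-04 -1.0e+00] F [ 0.33 -0.07 -0.62] M [-0.02 -0.01 -0.01] w 59.8 q [-0.07  0.42 -0.77  1.75  0.32  1.11 -0.94]
```

>>> play_rows([
  [[0, 0.015, -0.002], [0, 0, 0]],
  [[0, 0.02, 0], [0, 0, 0]],
  [[0, 0.02, 0], [0, 0, 0]],
  [[0, 0.02, 0], [0, 0, 0]],
  [[0, 0.015, 0], [0, 0, 0]],
  [[0, 0.009, 0], [0, 0, 0]],
  [[0, 0, 0], [0, 0, 0]],
  [[0, 0, 0], [0, 0, 0]],
  [[0, 0, 0], [0, 0, 0]],
  [[0, 0, 0], [0, 0, 0]],
])

```text
t: 14.73
eef_pos: [0.4924, 0.3047, 0.1362]
tool_rot: [0.708, -0.707, -0.001, -0.001]
contact_force: [0.1, -0.3, 0.3]
gripper_width: 0.702
```

>>> play_rows([
  [[0, 0, 0], [0, 0, 0]],
  [[0, 0, 0], [0, 0, 0]],
  [[0, 0, 0], [0, 0, 0]],
  [[0, 0, 0], [0, 0, 0]],
  [[0, 0, 0], [0, 0, 0]],
  [[0, 0, 0], [0, 0, 0]],
  [[0, 0, 0], [0, 0, 0]],
  [[0, 0, 0], [0, 0, 0]],
  [[0, 0, 0], [0, 0, 0]],
  [[0, 0, 0], [0, 0, 0]],
], gripper=0.01, grip_force=70)

```text
t: 15.57
eef_pos: [0.4921, 0.3044, 0.1353]
tool_rot: [0.707, -0.707, -0.0, -0.0]
contact_force: [1.2, -0.2, 4.9]
gripper_width: 0.19
```

```bash
python3 -c "
from h import *
st()"
```

```text
t 15.57 p [0.4921 0.3044 0.1353] x [ 1.    -0.     0.001] y [ 1.e-03  5.e-04 -1.e+00] F [ 1.16 -0.19  4.94] M [-0.12 -0.2   0.02] w 16.2 q [-0.12  0.53 -0.71  1.84  0.42  0.93 -1.03]
```

>>> play_rows([
  [[0, -0.01, 0], [0, 0, 0]],
  [[0, -0.015, 0], [0, 0, 0]],
  [[0, -0.015, 0], [0, 0, 0]],
  [[0, -0.02, 0], [0, 0, 0]],
  [[0, -0.02, 0], [0, 0, 0]],
  [[0, -0.02, 0], [0, 0, 0]],
  [[0, -0.02, 0], [0, 0, 0]],
  [[0, -0.02, 0], [0, 0, 0]],
  [[0, -0.02, 0], [0, 0, 0]],
  [[0, -0.01, 0], [0, 0, 0]],
  [[0, 0, 0], [0, 0, 0]],
  [[0, 0, 0], [0, 0, 0]],
  [[0, 0, 0], [0, 0, 0]],
  [[0, 0, 0], [0, 0, 0]],
])

```text
t: 16.73
eef_pos: [0.4911, 0.3034, 0.3032]
tool_rot: [-0.707, 0.708, -0.001, -0.001]
contact_force: [-1.3, -0.3, -2.2]
gripper_width: 0.19
```

```bash
python3 - <<'E'
from h import *
st(); c=read_camera("scene"); np.savez("s4.npz",**c)
d=read_camera("top"); np.savez("t4.npz",**d); wrist("w5")
cv2.imwrite("pics/s4.png",np.hstack([cv2.resize(c["color"][70:250,350:490,::-1],(420,540)),cv2.resize(cv2.imread("pics/w5.png")[150:400,220:420],(380,540))]))
E
```

```text
t 16.73 p [0.4911 0.3034 0.3032] x [ 1.    -0.    -0.002] y [-0.0024 -0.0015 -1.    ] F [-1.34 -0.33 -2.23] M [-0.02  0.   -0.  ] w 16.2 q [-0.04  0.36 -0.79  1.66  0.27  1.24 -0.89]
```

View pics/s4.png

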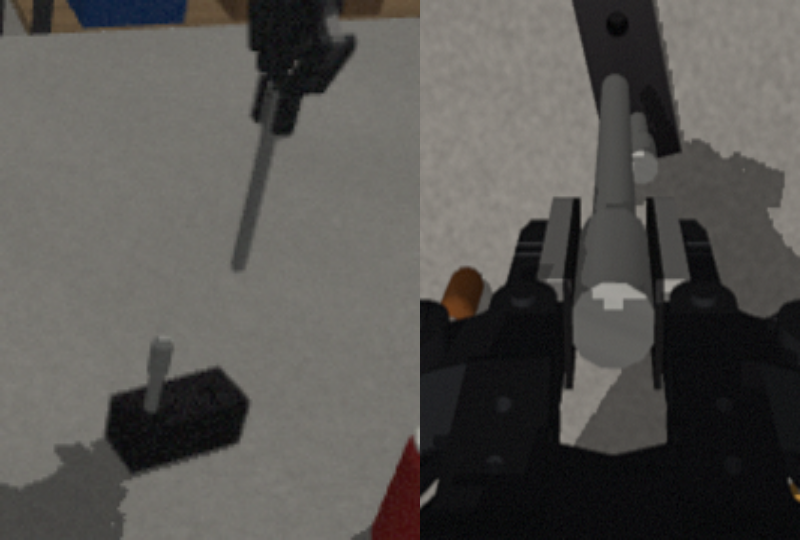

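```bash
cat > ax.py <<'E'
from h import *
def axis(c,x0,y0,zlo,zhi,r=.006):
    P=cloud(c).reshape(-1,3); P=P[(np.hypot(P[:,0]-x0,P[:,1]-y0)<.025)&(P[:,2]>zlo)&(P[:,2]<zhi)]
    from scipy.optimize import least_squares
    f=lambda p:np.hypot(P[:,0]-p[0]-p[2]*(P[:,2]-zlo),P[:,1]-p[1]-p[3]*(P[:,2]-zlo))-r
    s=least_squares(f,[x0,y0,0,0],loss="soft_l1",f_scale=.001); print(len(P),"at",zlo,s.x[:2].round(4),"slope",s.x[2:].round(4),"rms",np.sqrt(np.mean(s.fun**2)).round(5),"zmin",P[:,2].min().round(4)); return s.x
E
python3 - <<'E'
from ax import *
for n in("w5","s4","t4"):
    c=dict(np.load(n+".npz"))
    try: print(n); axis(c,.491,.303,.182,.295)
    except Exception as e: print(e)
    P=cloud(c).reshape(-1,3); P=P[(np.hypot(P[:,0]-.491,P[:,1]-.303)<.02)&(P[:,2]>.13)]; print("tip z",len(P), np.sort(P[:,2])[:4])
E
```

```text
w5
995 at 0.182 [0.4911 0.3033] slope [-0.0034  0.0006] rms 0.00019 zmin 0.1821
tip z 12268 [0.18211648 0.18243079 0.1830101  0.18301541]
s4
226 at 0.182 [0.4918 0.3032] slope [-0.0066  0.0093] rms 0.00112 zmin 0.1824
tip z 627 [0.18244229 0.18278039 0.18388243 0.18422394]
t4
zero-size array to reduction operation minimum which has no identity
tip z 306 [0.66675945 0.66678857 0.66707167 0.66707938]
  return _methods._mean(a, axis=axis, dtype=dtype,
  ret = ret.dtype.type(ret / rcount)
```

>>> play_rows([
  [[0.006, 0, -0.014], [0, 0, 0]],
  [[0.0117, 0, -0.0277], [0, 0, 0]],
  [[0.0117, 0, -0.0277], [0, 0, 0]],
  [[0.0117, 0, -0.0277], [0, 0, 0]],
  [[0.0117, 0, -0.0277], [0, 0, 0]],
  [[0.0117, 0, -0.0277], [0, 0, 0]],
  [[0.0117, 0, -0.0277], [0, 0, 0]],
  [[0.0117, 0, -0.0277], [0, 0, 0]],
  [[0.0117, 0, -0.0277], [0, 0, 0]],
  [[0.0117, 0, -0.0277], [0, 0, 0]],
  [[0.006, 0, -0.014], [0, 0, 0]],
  [[0, 0, 0], [0, 0, 0]],
  [[0, 0.015, 0], [0, 0, 0]],
  [[0, 0.015, 0], [0, 0, 0]],
  [[0, 0.01, 0], [0, 0, 0]],
  [[0, 0, 0], [0, 0, 0]],
  [[0, 0, 0], [0, 0, 0]],
  [[0, 0, 0], [0, 0, 0]],
  [[0, 0, 0], [0, 0, 0]],
])

```text
t: 18.47
eef_pos: [0.6094, 0.0273, 0.2658]
tool_rot: [0.707, -0.707, -0.001, -0.001]
contact_force: [-0.6, 0.9, -2.4]
gripper_width: 0.189
```

```bash
python3 - <<'E'
from ax import *
st(); c=wrist("w6"); p=get_obs()["eef_pos"]; axis(c,p[0],p[1],.145,.25)
P=cloud(c).reshape(-1,3); d=np.hypot(P[:,0]-p[0],P[:,1]-p[1]); print("tip",np.sort(P[(d<.012)&(P[:,2]>.126),2])[:4])
P=P[(d<.08)&(P[:,2]>.103)&(P[:,2]<.113)]; print("plate",cv2.minAreaRect(np.float32(P[:,:2]*1000)))
E
```

```text
t 18.47 p [0.6094 0.0273 0.2658] x [1.    0.    0.002] y [ 1.6e-03  3.0e-04 -1.0e+00] F [-0.55  0.87 -2.36] M [-0.01 -0.01 -0.02] w 16.2 q [ 0.36  0.42 -0.67  1.64  0.28  1.18 -0.38]
863 at 0.145 [0.6096 0.0271] slope [-0.0063 -0.0008] rms 0.00019 zmin 0.1453
tip [0.14441848 0.14474225 0.14485839 0.14492129]
plate ((607.9363403320312, 25.933895111083984), (90.40521240234375, 80.43472290039062), 27.64632797241211)
```

>>> play_rows([
  [[-0.0016, 0, -0.0012], [0, 0, 0]],
  [[0, 0, 0], [0, 0, 0]],
  [[0, 0.008, 0], [0, 0, 0]],
  [[0, 0.008, 0], [0, 0, 0]],
  [[0, 0.006, 0], [0, 0, 0]],
  [[0, 0.006, 0], [0, 0, 0]],
  [[0, 0.006, 0], [0, 0, 0]],
  [[0, 0.006, 0], [0, 0, 0]],
  [[0, 0, 0], [0, 0, 0]],
  [[0, 0, 0], [0, 0, 0]],
  [[0, 0, 0], [0, 0, 0]],
])

```text
t: 19.43
eef_pos: [0.6074, 0.0256, 0.225]
tool_rot: [-0.707, 0.707, -0.0, 0.0]
contact_force: [-0.7, -0.6, -1.3]
gripper_width: 0.188
```

```bash
python3 - <<'E'
from ax import *
st(); c=wrist("w7"); p=get_obs()["eef_pos"]; axis(c,p[0],p[1],.13,.21)
E
```

```text
t 19.43 p [0.6074 0.0256 0.225 ] x [ 1. -0.  0.] y [ 0. -0. -1.] F [-0.7  -0.55 -1.32] M [-0.   -0.    0.02] w 16.1 q [ 0.35  0.45 -0.66  1.69  0.31  1.1  -0.4 ]
762 at 0.13 [0.6074 0.0253] slope [-0.006  -0.0006] rms 0.00019 zmin 0.1301
```

>>> play_rows([
  [[0.0005, 0.004, 0.0005], [0, 0, 0]],
  [[0, 0.006, 0], [0, 0, 0]],
  [[0, 0.006, 0], [0, 0, 0]],
  [[0, 0.006, 0], [0, 0, 0]],
  [[0, 0.006, 0], [0, 0, 0]],
  [[0, 0.004, 0], [0, 0, 0]],
  [[0, 0, 0], [0, 0, 0]],
  [[0, 0, 0], [0, 0, 0]],
  [[0, 0, 0], [0, 0, 0]],
])

```text
t: 20.23
eef_pos: [0.6079, 0.0262, 0.193]
tool_rot: [0.707, -0.707, 0.0, -0.0]
contact_force: [-0.5, -0.9, -1.3]
gripper_width: 0.191
```

```bash
python3 - <<'E'
from ax import *
st(); c=wrist("w8"); p=get_obs()["eef_pos"]; axis(c,p[0],p[1],.127,.175)
E
```

```text
t 20.23 p [0.6079 0.0262 0.193 ] x [ 1. -0.  0.] y [ 2.e-04  1.e-04 -1.e+00] F [-0.45 -0.89 -1.3 ] M [ 0.01 -0.01  0.03] w 16.3 q [ 0.34  0.49 -0.65  1.73  0.33  1.04 -0.43]
525 at 0.127 [0.6077 0.0259] slope [-0.004  -0.0011] rms 0.0002 zmin 0.1271
```

>>> play_rows([
  [[0, 0.004, 0], [0, 0, 0]],
  [[0, 0.004, 0], [0, 0, 0]],
  [[0, 0.004, 0], [0, 0, 0]],
  [[0, 0.004, 0], [0, 0, 0]],
  [[0, 0.004, 0], [0, 0, 0]],
  [[0, 0, 0], [0, 0, 0]],
  [[0, 0, 0], [0, 0, 0]],
])

```text
t: 20.87
eef_pos: [0.6076, 0.0261, 0.1724]
tool_rot: [0.707, -0.707, 0.0, 0.0]
contact_force: [0.2, 0.1, -1.5]
gripper_width: 0.187
```

>>> play_rows([
  [[0, 0.004, 0], [0, 0, 0]],
  [[0, 0.004, 0], [0, 0, 0]],
  [[0, 0.004, 0], [0, 0, 0]],
  [[0, 0.004, 0], [0, 0, 0]],
  [[0, 0.004, 0], [0, 0, 0]],
  [[0, 0.004, 0], [0, 0, 0]],
  [[0, 0.002, 0], [0, 0, 0]],
  [[0, 0, 0], [0, 0, 0]],
  [[0, 0, 0], [0, 0, 0]],
  [[0, 0, 0], [0, 0, 0]],
  [[0, 0, 0], [0, 0, 0]],
  [[0, 0, 0], [0, 0, 0]],
])

```text
t: 21.87
eef_pos: [0.608, 0.0261, 0.1471]
tool_rot: [0.707, -0.707, -0.0, -0.0]
contact_force: [0.2, -0.8, -1.5]
gripper_width: 0.194
```

```bash
python3 - <<'E'
from h import *
st(); print(np.abs(get_obs()["joint_vel"]).max()); c=read_camera("scene"); np.savez("s9.npz",**c); w=wrist("w9")
d=read_camera("top")
cv2.imwrite("pics/s9.png",np.hstack([cv2.resize(c["color"][190:290,270:370,::-1],(480,480)),cv2.resize(w["color"][100:330,220:420,::-1],(320,480))]))
cv2.imwrite("pics/all9.png",np.vstack([cv2.resize(c["color"][120:400,:,::-1],(640,280)),d["color"][90:300,:,::-1]]))
E
```

```text
t 21.87 p [0.608  0.0261 0.1471] x [ 1. -0.  0.] y [ 5.e-04  0.e+00 -1.e+00] F [ 0.19 -0.75 -1.52] M [ 0.   -0.01  0.02] w 16.5 q [ 0.32  0.54 -0.63  1.76  0.37  0.96 -0.46]
0.0017042616924329611
```

View pics/s9.png

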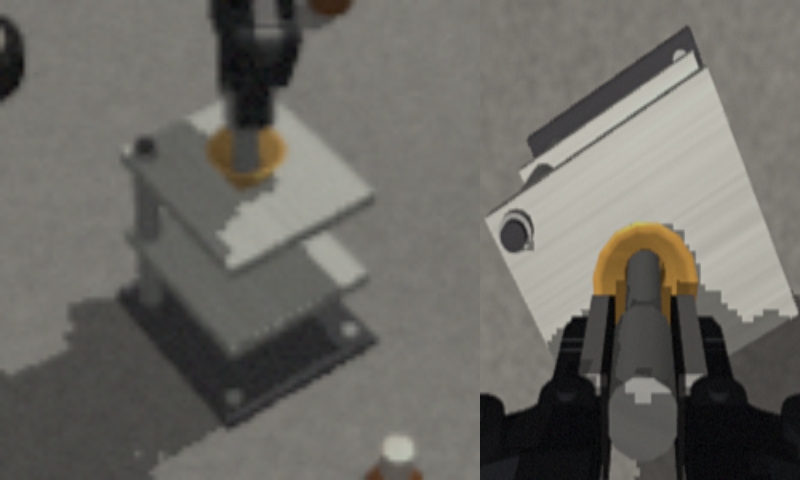

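View pics/all9.png

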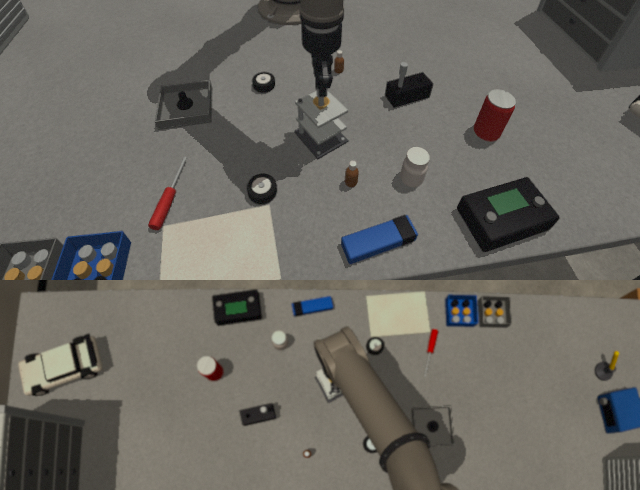

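```bash
python3 - <<'E'
from h import *
c=dict(np.load("w9.npz")); P=cloud(c).reshape(-1,3); d=np.hypot(P[:,0]-.608,P[:,1]-.026)
S=P[(d<.007)&(P[:,2]>.165)]; h,e=np.histogram(S[:,2],np.arange(.165,.2,.001)); print(len(S),[(round(a,3),n) for a,n in zip(e,h) if n])
E
```

```text
912 [(np.float64(0.18), np.int64(60)), (np.float64(0.181), np.int64(501)), (np.float64(0.182), np.int64(336)), (np.float64(0.183), np.int64(15))]
```

```bash
python3 -c "
from h import *
print(hand_in()); st()"
```

```text
the job is handed in; nothing more can be done
None
the job is handed in; nothing more can be done
```

The job is done and handed in. The dust cap is in the parts tray. The longer shaft runs down through the upper and lower bearings, and the gripper still holds it by its head.

- **Tip position:** the head top measured about 182 mm above the bench, which puts the tip at about 22 mm. That is about 23 mm below the lower bearing and 16 mm above the base plate. The tip itself was not visible, so this is worked out from the head height and the shaft length.
- **Fit:** the shaft was on the bearing axis to within about half a millimetre. The wrist force was about 1.5 N, roughly the shaft's own weight, so it appears to hang free of the bushes and base plate.
- **Rest of the bench:** the last pictures show the shorter shaft in the rack and the other items where they were, except that the arm hid part of one wheel from above. The arm was still, and the clock stood at about 22 s of the 64 s allowed.
- **Small disagreement:** the wrist camera showed the shaft leaning 0.2 to 0.4 degrees. I took this as calibration error and left it, and the shaft went through both bearings with no contact force.

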